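# Fit the finishing wheel and run its T-bar nut onto the spindle

### The arm

A 6-joint arm with a two-finger parallel gripper is mounted at the origin on a cart in front of the work surface, level with it; the furniture and walls round the work are solid. World frame = base frame: x ahead of the robot, y to its left, z up, the work surface at z = 0. Lengths are in mm, angles in rad, forces in N, time in s.
With the tool pointing down it reaches from about 275 to 1000 mm from the base axis. Payload 8.4 kg.
Tool frame: the origin (TCP) lies midway between the tips of the shut fingers; the grasp point (between the pads) lies 19 mm behind it (bot.pinch_z is the distance from the TCP to the grasp point, in mm); z points along the fingers, y is the line along which they close (so a half turn about z gives the same grasp; the last joint's range is limited). The gripper opens to 85 mm and grips with 20 to 120 N. Pads are 22 mm wide; open, the fingers measure 114 mm over their backs; the gripper's body (76 mm by 85 mm) begins 54 mm behind the grasp point. The pads swing forward as they close: fully open they stand 13 mm farther back than shut.
Start: joints at [1.321, 0.353, 1.633, -0, 1.155, -0.002], TCP at [153.293, 605.912, 231.281] pointing down, gripper open.
Joint ranges: [-2.63, 2.63], [-0.92, 2.1], [0.06, 2.66], [-1.3, 4.44], [0, 2.69], [-3.02, 3.02]. Speed limits (rad/s): [2.22, 2.22, 2.79, 3.14, 3.14, 3.14].

### API

Orientations are given as a unit quaternion [x, y, z, w].
In Python, from workcell import bot gives the robot as it stands.
- The arm moves only by the shell command python3 steer.py 'ROWS' [FORCE]. ROWS is a JSON list of rows, 1 to 8 of them, each of 7 numbers: dx, dy, dz in shares of the most that a row can go, 1 being 62.5 mm, then a rotation vector rx, ry, rz in rad, then the opening from 0.0 (shut) to 1.0 (fully open); each row shifts and turns the commanded pose from where the row before left it, along the tool's axes as they then stand; what a row does not reach is not made up. A row lasts 1/8 s, in which the tool goes at most 62.5 mm and 0.188 rad, less where a joint would pass 70% of its speed; a pose out of reach is approached as far as the arm can. The fingers move at their own pace and stop on an object; FORCE is the grip in N (left out, the last holds). Time passes only in rows, so rows that do not move let the fingers close. It prints the time, the measured TCP pose, the force, the opening and the grip force at its end. Input that does not fit is refused with a message, and nothing moves.
- bot.get_state(): the state, without advancing time (a new reading comes with each control period).
- bot.grab_frame(name): name is "scene" or "top" or "wrist"; returns the picture (420x560x3 uint8, red, green, blue); there is no depth.
- bot.get_calibration(name): a dict with "camera_matrix" (3x3 intrinsics, pixels), "rvec" (rotation vector, rad) and "tvec" (3), from world to camera coordinates, as OpenCV has them. Camera axes: x right, y down, z forward; pixel columns grow to the right and rows downward; lengths in mm; the calibration is good to about 2 mm. A picture is of the moment at which its call begins: read the wrist's pose just before it. get_calibration takes no time and is no camera call; for the wrist camera it gives the pose at the moment of the call.
- bot.sign_off(): hands the job in; it is judged then, once.
The state is a dict: "time": time; "joints": joint angles; "qvel": joint speeds; "joint_torque": joint torques, N m; "position": TCP position; "eef_rot": TCP orientation; "wrist_force": force on the tool from outside, world axes, zero at the start; "moment": the same for the moment, N m; "width": opening from 0.0 (shut) to 1.0 (fully open); "grip_force": force on a finger pad.
Only numpy, scipy, OpenCV 4.12 (cv2) and the standard library are available. Lean on these libraries where they do the work, as an engineer would, in place of code of your own. Each camera call takes 0.05 s, during which the arm holds its last target. There are 200 camera calls.

### The job

Fit the loose finishing wheel flat onto the flange of the upright spindle, then set the T-bar nut upright on the end of the spindle with its bar along the long side of the grey housing. Turn the nut backward (counter-clockwise from above) until it drops into the thread start, then forward (clockwise) until it is fully home on the wheel, and let go. Leave the oil bottle, the thread spool and the tape roll where they are.

Things in the scene. Friction and masses are not known exactly. Their poses are not given: they have to be found in the camera images.
- finisher: Edge finisher, fixed to the table: flat grey housing 112 mm (its x) by 156 mm (its y, the long side) by 22 mm high, four screw heads 2 mm higher near its corners; an upright steel spindle in the middle, braked, which does not turn. Origin: centre of the underside on the table, on the spindle axis; z up.
- spindle_seat (a point): Point on the spindle axis level with the wheel's seat, 26 mm above the table: the upper face of a round flange 58 mm across. A locating boss stands on it, 31 mm across tapering to 25 mm, 6 mm high. Axes as the finisher's.
- thread_end (a point): Point on the spindle axis level with the thread's end face, 36.7 mm above the seat. Below it: coarse right-hand two-start thread, 26 mm across. Two 5 mm high stops on the face let a nut find a thread start only when turned backward. The starts lie elsewhere each time, unlisted: from the bar along the housing's long side it takes about 25 to 65 degrees of backward turn. Axes as the finisher's.
- spindle_tip (a point): Tip of the spindle's smooth nose above the thread, on the axis, 88.7 mm above the table; the nose is 16 mm across, tapered to 8 mm at the tip. Axes as the finisher's.
- wheel: Loose finishing wheel, a ring with aluminium faces and a dark tread: 65 mm across, 20 mm thick, round hole 34 mm, about 0.15 kg. It lies flat on the table. Origin: centre of its underside, z up along its axis.
- nut: Loose dark steel T-bar nut, upright on the table: round foot flange 50 mm across, 4.5 mm high; 38 mm hub up to 48 mm; about 0.16 kg. Blind bore from below: 28 mm wide for 23 mm, then 19 mm wide to 44 mm. Two lugs inside on its x axis, 6 mm above the underside. Set on the thread's end its origin stands 33 mm above the seat. Origin: centre of its underside, z up.
- nut_bar (a point): Middle of the nut's upright grip bar, 60 mm above the nut's underside: 70 mm long (along the nut's x), 12 mm thick (y), from 48.5 to 72.5 mm height, alike either way round. At a thread start (some 20 degrees wide) the nut falls about 8.5 mm; then it sinks 20 mm per clockwise turn, with 1.5 mm play, meets the seated wheel after 70 to 95 degrees and is tight within 40 more.
- nut_end (a point): Point near one end of the nut's bar, 30 mm from the middle along the nut's x; axes as the nut's.
- oil_bottle: Bystander: white oil bottle, 42 mm wide, 141 mm high. Origin: centre of the underside.
- thread_spool: Bystander: spool of brown thread, 44 mm wide, 60 mm high. Origin: centre of the underside.
- tape_roll: Bystander: roll of white tape lying flat, 84 mm across, 26 mm high. Origin: centre of the underside.

How it is judged:
By the outcome, as a careful person would: the job done as asked, in the order asked, and still so for the second after the job is handed in, with the robot touching nothing.
It also fails if it takes over 61 s, if anything falls off the work surface, if the arm or the gripper's body presses on something with over 40 N, if the wrist force passes 120 N, or if a joint passes its speed limit or range.

## Working session

There is one attempt and no reset: what is moved stays moved. The work goes in short steps, Python scripts to look and compute and a shell command to move; the robot and the scene stay as the last step left them, time stands still between calls to the robot, and variables do not carry over. Pictures are saved under pics/ and viewed, at most 13 in all, crops included, and the job is handed in when it is done.

```bash
ls; mkdir -p pics; cat > h.py <<'E'
import cv2,numpy as np
from workcell import bot
def snap(n,f):
    im=bot.grab_frame(n); cv2.imwrite('pics/'+f,im[:,:,::-1]); return im
def ray(n,uv,z,cal=None):
    c=cal or bot.get_calibration(n)
    K=np.array(c['camera_matrix']);R=cv2.Rodrigues(np.array(c['rvec'],float))[0];t=np.array(c['tvec'],float).ravel()
    o=-R.T@t; d=R.T@np.linalg.inv(K)@np.array([uv[0],uv[1],1.]); return o+d*(z-o[2])/d[2]
def proj(n,p,cal=None):
    c=cal or bot.get_calibration(n)
    return cv2.projectPoints(np.array(p,float).reshape(-1,3),np.array(c['rvec'],float),np.array(c['tvec'],float),np.array(c['camera_matrix'],float),None)[0].reshape(-1,2)
E
python3 - <<'E'
from h import *
a=snap('top','top.png');b=snap('scene','scene.png')
print(bot.get_state())
for n in('top','scene','wrist'):
    c=bot.get_calibration(n);R=cv2.Rodrigues(np.array(c['rvec'],float))[0];print(n,-R.T@np.array(c['tvec']).ravel(),R[2],c['camera_matrix'])
E
```

```text
pics
steer.py
workcell.py
{'time': 0.1, 'joints': array([ 1.32059483e+00,  3.53600544e-01,  1.63408709e+00, -1.08083350e-05,
        1.15518472e+00, -2.35327637e-03]), 'qvel': array([ 2.53035128e-04, -1.73683834e-03,  3.13614207e-04,  1.51576999e-03,
       -3.78498556e-05,  8.89863180e-04]), 'joint_torque': array([-4.74552908e-04, -6.06362987e+01, -3.42821395e+01,  1.05803869e-05,
        3.93629933e-03,  6.74140074e-05]), 'position': array([153.19012004, 605.48172811, 230.61153062]), 'eef_rot': array([ 1.23604971e-01,  9.92331296e-01, -6.35377292e-04, -7.56806067e-05]), 'wrist_force': array([-0.06341244,  0.26924482,  0.33504985]), 'moment': array([ 0.04191685, -0.01827732, -0.0178892 ]), 'grip_force': 0.0, 'width': 0.9987472775091741}
top [ 508.64235574   15.85932974 1076.04902446] [ 0.04942133 -0.02611955 -0.99843643] [[411.6582205    0.         283.36634753]
 [  0.         411.6582205  207.75763571]
 [  0.           0.           1.        ]]
scene [ 165.57710512 -571.35086793  889.8815169 ] [ 0.37439689  0.53763229 -0.75549884] [[477.54042159   0.         281.92834084]
 [  0.         477.54042159 204.88427226]
 [  0.           0.           1.        ]]
wrist [ 86.2094336  622.73110461 373.70932245] [ 0.26147498 -0.06828603 -0.9627917 ] [[326.11467831   0.         277.86569836]
 [  0.         326.11467831 206.71354339]
 [  0.           0.           1.        ]]
```

View pics/top.png

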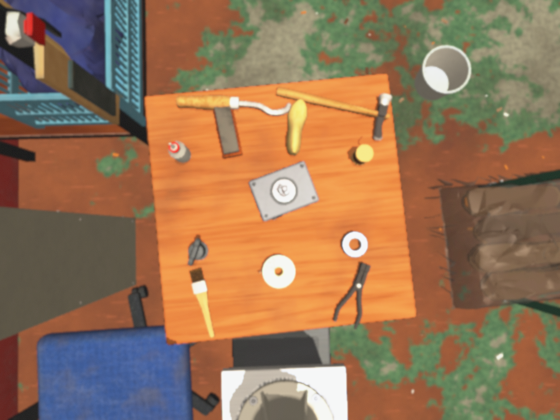

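View pics/scene.png

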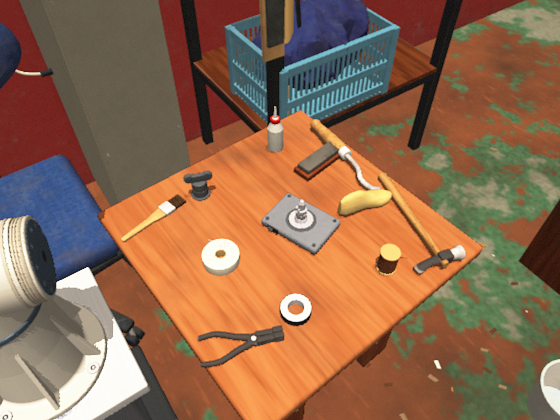

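Top view: finisher (284,190), nut (197,250) with its bar along about vertical-right, wheel (355,244), tape (278,271), bottle (178,151), spool (363,153). The scene view agrees: nut (200,185), wheel (296,308), spindle (301,213).

```bash
python3 - <<'E'
from h import *
for k,uv,z in [('fin',(284,189),88),('wheel',(355,244),20),('nut',(197,248),60),('tape',(278,271),26),('bottle',(178,151),100),('spool',(363,153),60)]: print(k,ray('top',uv,z).round(0))
for k,uv,z in [('tip',(302,201),88),('wheel',(296,308),20),('nut',(200,180),60)]: print(k,ray('scene',uv,z).round(0))
a=cv2.imread('pics/top.png');b=cv2.imread('pics/scene.png')
A=[cv2.resize(a[y-40:y+40,x-40:x+40],(360,360),interpolation=cv2.INTER_CUBIC) for x,y in((284,190),(197,250))]
cv2.imwrite('pics/crop1.png',np.hstack(A))
E
```

```text
fin [603. -13.  88.]
wheel [ 462. -193.   20.]
nut [466. 204.  60.]
tape [401.   7.  26.]
bottle [699. 237. 100.]
spool [ 690. -214.   60.]
tip [607. -17.  88.]
wheel [ 463. -197.   20.]
nut [459. 196.  60.]
```

View pics/crop1.png

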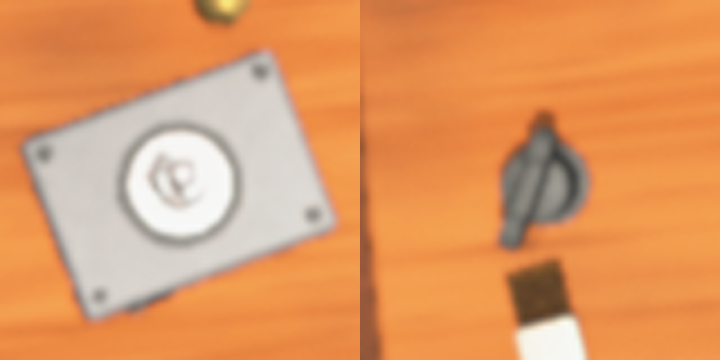

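Units first: shifts go in shares of 62.5 mm. So -44.3 mm is -0.7088, -35.2 mm is -0.5632.

```bash
python3 steer.py '[[-0.7088, -0.5632, 0, 0, 0, 0, 1], [-0.7088, -0.5632, 0, 0, 0, 0, 1], [-0.7088, -0.5632, 0, 0, 0, 0, 1], [-0.7088, -0.5632, 0, 0, 0, 0, 1], [-0.7088, -0.5632, 0, 0, 0, 0, 1], [-0.7088, -0.5632, 0, 0, 0, 0, 1], [-0.7088, -0.5632, 0, 0, 0, 0, 1], [-0.7088, -0.5632, 0, 0, 0, 0, 1]]'; python3 steer.py '[[-0.7088, -0.5632, 0, 0, 0, 0, 1], [0, 0, 0, 0, 0, 0, 1], [0, 0, 0, 0, 0, 0, 1]]'
python3 - <<'E'
from h import *
print(bot.get_state()['joints'])
c=bot.get_calibration('wrist');im=snap('wrist','w_nut.png')
np.save('c_nut.npy',c,allow_pickle=True)
s=np.array([(260,72),(44,153),(99,296),(312,215)])/4.5+[244,150]
P=np.array([ray('top',p,24)for p in s]);print(P.round(1),P.mean(0))
for i,j in((0,1),(3,2)):
  d=P[i]-P[j];print(np.degrees(np.arctan2(d[1],d[0])))
E
```

```text
time: 1.1
position: [428.6, 244.3, 231.2]
eef_rot: [0.124, 0.992, 0.0, 0.0]
wrist_force: [0.8, 0.7, -0.4]
width: 1.001
grip_force: 0.0
time: 1.48
position: [461.8, 200.9, 231.0]
eef_rot: [0.124, 0.992, -0.0, -0.0]
wrist_force: [0.2, 0.7, -0.2]
width: 0.999
grip_force: 0.0
[ 4.07147001e-01  1.64187175e-01  1.88812434e+00  3.98846320e-04
  1.09009505e+00 -9.14909974e-01]
[[667.  -62.3  24. ]
 [623.8  62.3  24. ]
 [541.5  33.3  24. ]
 [584.2 -89.4  24. ]] [604.11467032 -13.997339    24.        ]
-70.88091887156396
-70.80939572723805
```
View pics/w_nut.png

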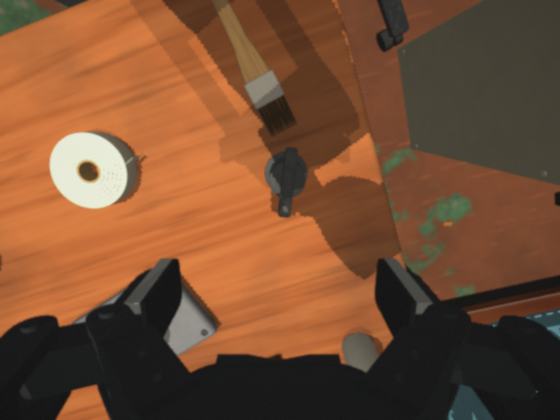

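Wrist view: the nut's bar runs from about (291,150) to (285,214), fingers at the bottom, tape roll at (90,170). Next the finisher and the wheel, then a montage.

```bash
python3 steer.py '[[-0.608, -0.5552, 0, 0, 0, 0, 1], [-0.608, -0.5552, 0, 0, 0, 0, 1], [-0.608, -0.5552, 0, 0, 0, 0, 1], [-0.608, -0.5552, 0, 0, 0, 0, 1], [-0.608, -0.5552, 0, 0, 0, 0, 1], [0, 0, 0, 0, 0, 0, 1], [0, 0, 0, 0, 0, 0, 1]]'
python3 - <<'E'
from h import *
c=bot.get_calibration('wrist');np.save('c_fin.npy',c,allow_pickle=True);im=snap('wrist','w_fin.png')
E
python3 steer.py '[[0.496, -0.704, 0, 0, 0, 0, 1], [0.496, -0.704, 0, 0, 0, 0, 1], [0.496, -0.704, 0, 0, 0, 0, 1], [0.496, -0.704, 0, 0, 0, 0, 1], [0.496, -0.704, 0, 0, 0, 0, 1], [0, 0, 0, 0, 0, 0, 1], [0, 0, 0, 0, 0, 0, 1]]'
python3 - <<'E'
from h import *
c=bot.get_calibration('wrist');np.save('c_wh.npy',c,allow_pickle=True);im=snap('wrist','w_wh.png')
f=cv2.imread('pics/w_fin.png');n=cv2.imread('pics/w_nut.png');w=cv2.imread('pics/w_wh.png')
r=lambda a,s:cv2.resize(a,None,fx=s,fy=s,interpolation=cv2.INTER_CUBIC)
left=np.vstack([r(f,5/7),r(w,5/7)])        # 400x300 each
right=r(n[130:235,240:335],4)            # 380x420
o=np.zeros((600,800,3),np.uint8);o[:,:400]=left;o[:420,400:780]=right;cv2.imwrite('pics/m.png',o)
E
```

```text
time: 2.4
position: [603.1, -12.3, 230.9]
eef_rot: [0.123, 0.992, 0.0, -0.001]
wrist_force: [-0.9, 0.0, -0.3]
width: 1.0
grip_force: 0.0
time: 3.32
position: [399.9, -188.2, 231.6]
eef_rot: [0.123, 0.992, 0.0, 0.001]
wrist_force: [-0.0, -0.2, 0.1]
width: 0.997
grip_force: 0.0
```

View pics/m.png

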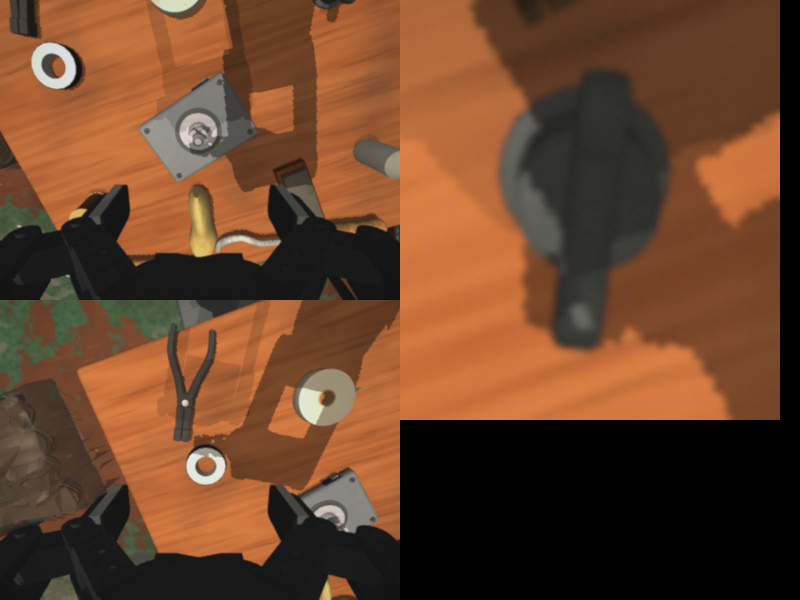

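Montage: finisher's spindle is at about (278,185) in its wrist picture; the wheel's ring is centred near (288,232) in its picture; in the nut crop the bar's ends sit at about (292,149) and (284.5,215) and the foot's centre near (286,175).

```bash
python3 - <<'E'
from h import *
L=lambda n:np.load(n,allow_pickle=True).item()
cw,cf,cn=L('c_wh.npy'),L('c_fin.npy'),L('c_nut.npy')
def blobs(f,vmin,smax,box):
    im=cv2.imread('pics/'+f);h=cv2.cvtColor(im,cv2.COLOR_BGR2HSV)
    m=((h[:,:,1]<smax)&(h[:,:,2]>vmin)).astype(np.uint8)*255
    x0,y0,x1,y1=box;k=np.zeros_like(m);k[y0:y1,x0:x1]=m[y0:y1,x0:x1]
    cs,h=cv2.findContours(k,cv2.RETR_CCOMP,cv2.CHAIN_APPROX_NONE);return cs
for f,box,cal,n,z in(('w_wh.png',(250,195,330,270),cw,'wrist',20),('top.png',(335,225,375,265),None,'top',20),('scene.png',(270,285,320,335),None,'scene',20),('w_fin.png',(30,45,130,140),cf,'wrist',20)):
    for c in blobs(f,120,70,box):
        if cv2.contourArea(c)>40:
            e=cv2.fitEllipse(c);P=np.array([ray(n,p,z,cal)[:2] for p in c[:,0]])
            (x,y),r=cv2.minEnclosingCircle(P.astype(np.float32));print(f,np.round(e[0],1),ray(n,e[0],z,cal).round(1),'mec',round(x,1),round(y,1),round(r,1))
g=cv2.imread('pics/w_fin.png')[95:265,190:365]
cv2.imwrite('pics/f2.png',cv2.resize(g,None,fx=3.5,fy=3.5,interpolation=cv2.INTER_CUBIC))
a,b=ray('wrist',(292,149),72.5,cn),ray('wrist',(284.5,215),72.5,cn);print('bar',a,b,(a+b)/2,np.linalg.norm(a-b),np.degrees(np.arctan2(*(b-a)[1::-1])))
print('foot',ray('wrist',(286,174.5),4.5,cn))
s=np.array([(183,120),(152,240)])/4.5+[157,210];a,b=[ray('top',p,72.5) for p in s];print('bar top',(a+b)/2,np.linalg.norm(a-b),np.degrees(np.arctan2(*(b-a)[1::-1])))
E
```

```text
w_wh.png [287.7 232.6] [ 462.4 -192.4   20. ] mec 462.6 -192.5 32.1
w_wh.png [287.6 232.1] [ 461.8 -192.4   20. ] mec 462.1 -192.5 17.8
top.png [354.2 243.8] [ 463.1 -191.1   20. ] mec 462.8 -190.9 34.2
top.png [354.2 243.9] [ 462.8 -190.9   20. ] mec 462.7 -191.4 16.7
scene.png [295.4 307.3] [ 462.8 -194.8   20. ] mec 463.3 -194.1 32.4
scene.png [295.2 308.7] [ 460.7 -197.1   20. ] mec 462.4 -195.2 18.0
w_fin.png [74.5 91.5] [ 461.9 -192.1   20. ] mec 462.7 -192.2 32.0
w_fin.png [74.8 92.1] [ 462.5 -192.    20. ] mec 462.6 -192.0 17.7
bar [426.62728676 223.01091018  72.5       ] [486.2198718 201.0895272  72.5      ] [456.42357928 212.05021869  72.5       ] 63.4966394590429 -20.196257703328964
foot [460.16731551 210.66237327   4.5       ]
bar top [462.35874538 208.00012176  72.5       ] 66.09670156761624 164.40591802834373
```

View pics/f2.png

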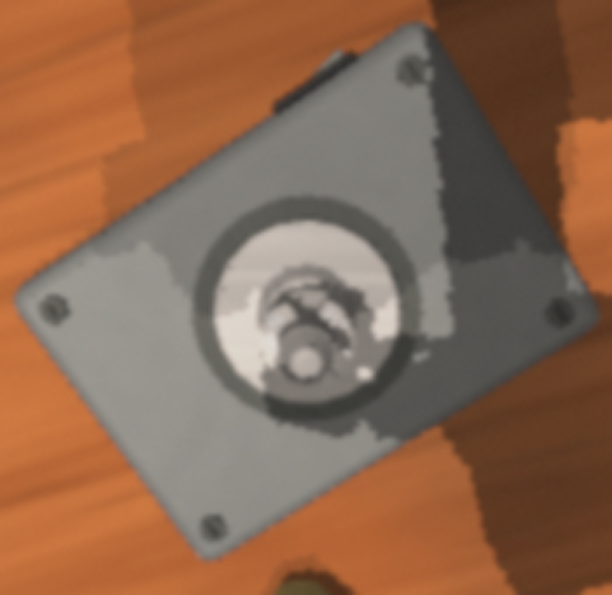

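Crop: screw heads at (412,70), (54,310), (214,527), (560,313), spindle tip at (305,360), white flange disc centred near (308,305).

```bash
python3 - <<'E'
from h import *
cf=np.load('c_fin.npy',allow_pickle=True).item()
s=np.array([(412,70),(54,310),(214,527),(560,313)])/3.5+[190,95]
P=np.array([ray('wrist',p,24,cf)for p in s]);print(P.round(1),P.mean(0).round(1))
for i,j in((0,1),(3,2),(1,2),(0,3)):
  d=P[i]-P[j];print(np.degrees(np.arctan2(d[1],d[0])),np.linalg.norm(d))
print('tip',ray('wrist',np.array((305,360))/3.5+[190,95],88.7,cf),'disc',ray('wrist',np.array((308,305))/3.5+[190,95],26,cf))
E
python3 steer.py '[[-0.4928, 0.0896, -0.88, 0, 0, 0, 1]]' >/dev/null && echo moved
```

```text
[[543.1  34.5  24. ]
 [586.1 -89.8  24. ]
 [668.5 -60.8  24. ]
 [625.8  63.2  24. ]] [605.9 -13.2  24. ]
109.0746408089396 131.5627799569291
109.03704094174303 131.11887161515202
-160.57532278682737 87.37658169386322
-160.8664860879892 87.46104291123963
tip [605.25478153 -13.66195777  88.7       ] disc [603.61787938 -12.45689924  26.        ]
moved
```

Converted, 55 mm is 0.88, 30 mm is 0.48.

```bash
python3 steer.py '[[-0.2464, 0.0464, 0.88, 0, 0, 0, 1], [-0.248, 0.0448, 0.88, 0, 0, 0, 1], [0, 0, 0.8, 0, 0, 0, 1], [0, 0, 0.8, 0, 0, 0, 1], [0, 0, 0.48, 0, 0, 0, 1], [0, 0, 0, 0, 0, 0, 1], [0, 0, 0, 0, 0, 0, 1]]'
```

```text
time: 4.38
position: [462.9, -192.8, 46.5]
eef_rot: [0.123, 0.992, -0.0, 0.001]
wrist_force: [-0.1, -0.3, -0.2]
width: 0.997
grip_force: 0.0
```

Converted, 25 mm is 0.4, 18 mm is 0.288.

```bash
python3 steer.py '[[0, 0, 0.4, 0, 0, 0, 1], [0, 0, 0.288, 0, 0, 0, 1], [0, 0, 0.104, 0, 0, 0, 1], [0, 0, 0, 0, 0, 0, 1], [0, 0, 0, 0, 0, 0, 0], [0, 0, 0, 0, 0, 0, 0], [0, 0, 0, 0, 0, 0, 0], [0, 0, 0, 0, 0, 0, 0]]' 40; python3 steer.py '[[0, 0, 0, 0, 0, 0, 0], [0, 0, 0, 0, 0, 0, 0]]' 40
```

```text
time: 5.38
position: [462.5, -193.5, -2.5]
eef_rot: [0.124, 0.992, -0.0, 0.001]
wrist_force: [-1.7, 0.7, 10.9]
width: 0.743
grip_force: 40.8
time: 5.62
position: [462.4, -193.5, -2.5]
eef_rot: [0.124, 0.992, -0.0, 0.001]
wrist_force: [-2.3, 1.1, 12.7]
width: 0.744
grip_force: 40.8
```

```bash
python3 steer.py '[[0, 0, -0.32, 0, 0, 0, 0], [0, 0, -0.8, 0, 0, 0, 0], [0, 0, -0.8, 0, 0, 0, 0], [-0.304, 0.6704, 0, 0, 0, 0, 0], [-0.304, 0.6704, 0, 0, 0, 0, 0], [-0.304, 0.6704, 0, 0, 0, 0, 0], [-0.304, 0.6704, 0, 0, 0, 0, 0], [-0.3024, 0.6736, 0, 0, 0, 0, 0]]'; python3 steer.py '[[0, 0, 0, 0, 0, 0, 0], [0, 0, 0, 0, 0, 0, 0]]'; python3 - <<'E'
from h import *
a=snap('scene','s2.png');b=snap('top','t2.png')
r=lambda i,s:cv2.resize(i[:,:,::-1],(400,400),interpolation=cv2.INTER_CUBIC)
cv2.imwrite('pics/m2.png',np.hstack([r(a[150:260,245:355],4),r(b[140:240,234:334],4)]))
E
```

```text
time: 6.62
position: [606.0, -11.9, 116.7]
eef_rot: [0.124, 0.992, -0.0, 0.0]
wrist_force: [1.0, -0.5, -1.3]
width: 0.739
grip_force: 44.8
time: 6.88
position: [604.5, -13.3, 116.1]
eef_rot: [0.123, 0.992, -0.0, -0.0]
wrist_force: [-0.8, 0.5, -1.1]
width: 0.738
grip_force: 44.8
```

View pics/m2.png

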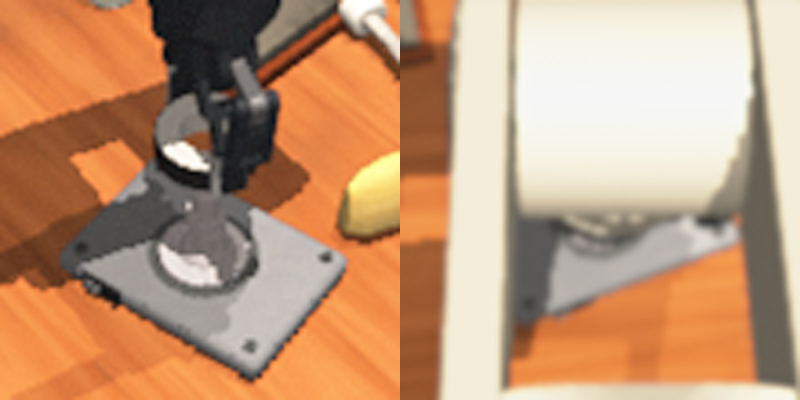

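The scene view shows the wheel held level in the fingers just above the spindle nose; the top view is blocked by the arm.

```bash
python3 steer.py '[[-0.016, 0.0048, 0.16, 0, 0, 0, 0], [0, 0, 0.32, 0, 0, 0, 0], [0, 0, 0.32, 0, 0, 0, 0], [0, 0, 0.24, 0, 0, 0, 0], [0, 0, 0, 0, 0, 0, 0]]';python3 steer.py '[[0, 0, 0.16, 0, 0, 0, 0], [0, 0, 0.128, 0, 0, 0, 0], [0, 0, 0.064, 0, 0, 0, 0], [0, 0, 0.032, 0, 0, 0, 0], [0, 0, 0, 0, 0, 0, 0]]'
```

```text
time: 7.6
position: [605.1, -13.3, 49.5]
eef_rot: [0.124, 0.992, -0.0, -0.001]
wrist_force: [-0.6, 0.1, -2.1]
width: 0.741
grip_force: 44.8
time: 8.22
position: [606.3, -13.1, 27.1]
eef_rot: [0.124, 0.992, 0.0, 0.0]
wrist_force: [0.8, 0.7, -0.9]
width: 0.74
grip_force: 44.9
```

Converted, 1.5 mm is 0.024.

```bash
python3 steer.py '[[0, 0, 0.024, 0, 0, 0, 0], [0, 0, 0.024, 0, 0, 0, 0], [0, 0, 0, 0, 0, 0, 0]]';python3 steer.py '[[0, 0, 0.0112, 0, 0, 0, 0], [0, 0, 0, 0, 0, 0, 0]]'
```

```text
time: 8.6
position: [606.2, -13.2, 24.0]
eef_rot: [0.124, 0.992, 0.0, -0.0]
wrist_force: [1.0, 1.4, -0.6]
width: 0.742
grip_force: 44.9
time: 8.85
position: [606.3, -13.1, 23.7]
eef_rot: [0.124, 0.992, -0.0, 0.0]
wrist_force: [-0.7, -0.3, 3.1]
width: 0.739
grip_force: 45.2
```

Converted, -60 mm is -0.96, -50 mm is -0.8.

```bash
python3 steer.py '[[0, 0, 0, 0, 0, 0, 1], [0, 0, 0, 0, 0, 0, 1], [0, 0, 0, 0, 0, 0, 1], [0, 0, -0.8, 0, 0, 0, 1], [0, 0, -0.96, 0, 0, 0, 1], [0, 0, -0.96, 0, 0, 0, 1], [0, 0, -0.592, 0, 0, 0, 1], [0, 0, 0, 0, 0, 0, 1]]';  python3 steer.py '[[0, 0, 0, 0, 0, 0, 1]]'; python3 - <<'E'
from h import *
cal=bot.get_calibration('wrist');np.save('c_fin2.npy',cal,allow_pickle=True);im=snap('wrist','wf2.png')
h=cv2.cvtColor(im,cv2.COLOR_RGB2HSV);m=((h[:,:,1]<60)&(h[:,:,2]>150)).astype(np.uint8)*255
cv2.imwrite('pics/wf2c.png',cv2.resize(im[95:265,190:365,::-1],None,fx=3.5,fy=3.5,interpolation=cv2.INTER_CUBIC))
E
```

```text
time: 9.85
position: [608.1, -13.2, 234.1]
eef_rot: [0.124, 0.992, 0.0, 0.003]
wrist_force: [0.1, -0.4, -0.6]
width: 1.002
grip_force: 0.0
time: 9.98
position: [605.6, -13.2, 229.6]
eef_rot: [0.124, 0.992, -0.0, -0.0]
wrist_force: [0.1, -0.5, -0.2]
width: 0.999
grip_force: 0.0
```

View pics/wf2c.png

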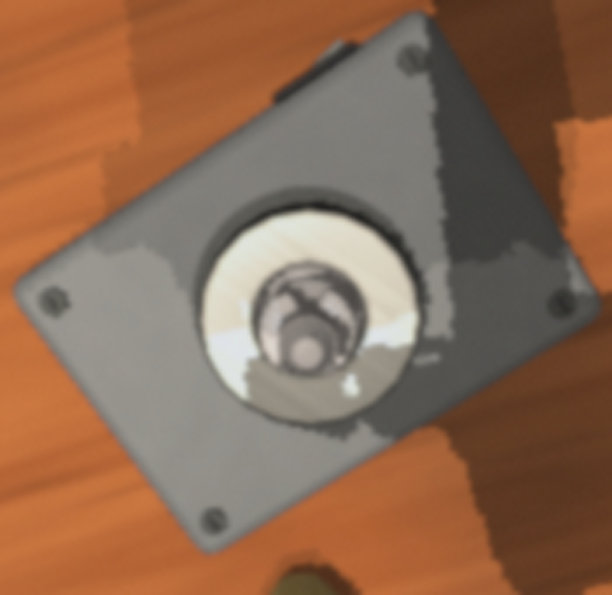

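Crop: the wheel sits flat on the flange, ring centre (310,318) around the spindle, tip at (306,350). On to a near-vertical look at the nut.

Converted, 45.2 mm is 0.7232, 33.9 mm is 0.5424.

```bash
python3 steer.py '[[0.5424, 0.7232, 0, 0, 0, 0, 1], [0.5424, 0.7232, 0, 0, 0, 0, 1], [0.5424, 0.7232, 0, 0, 0, 0, 1], [0.5424, 0.7232, 0, 0, 0, 0, 1], [0, 0, 0, 0, 0, 0, 1], [0, 0, 0, 0, 0, 0, 1]]'; python3 - <<'E'
from h import *
c2=np.load('c_fin2.npy',allow_pickle=True).item()
q=lambda p:np.array(p)/3.5+[190,95]
print('tip',ray('wrist',q((306,350)),88.7,c2),'ring',ray('wrist',q((310,318)),46,c2))
print('screws',np.mean([ray('wrist',q(p),24,c2) for p in((412,60),(54,300),(214,520),(562,303))],0))
cal=bot.get_calibration('wrist');np.save('c_nut2.npy',cal,allow_pickle=True);im=snap('wrist','wn2.png')
u,v=proj('wrist',[459,210,72],cal)[0].astype(int);print(u,v)
x0,y0=u-50,max(v-50,0);print(x0,y0);cr=im[y0:y0+100,x0:x0+100,::-1]
cv2.imwrite('pics/wn2c.png',cv2.convertScaleAbs(cv2.resize(cr,(600,600),interpolation=cv2.INTER_CUBIC),alpha=1.6))
E
```

```text
time: 10.78
position: [518.6, 195.1, 229.2]
eef_rot: [0.123, 0.992, -0.001, -0.001]
wrist_force: [1.4, -0.4, -0.0]
width: 1.005
grip_force: 0.0
tip [605.04077437 -13.57104638  88.7       ] ring [605.9798802  -12.70146172  46.        ]
screws [605.44960677 -13.24737162  24.        ]
278 124
228 74
```

View pics/wn2c.png

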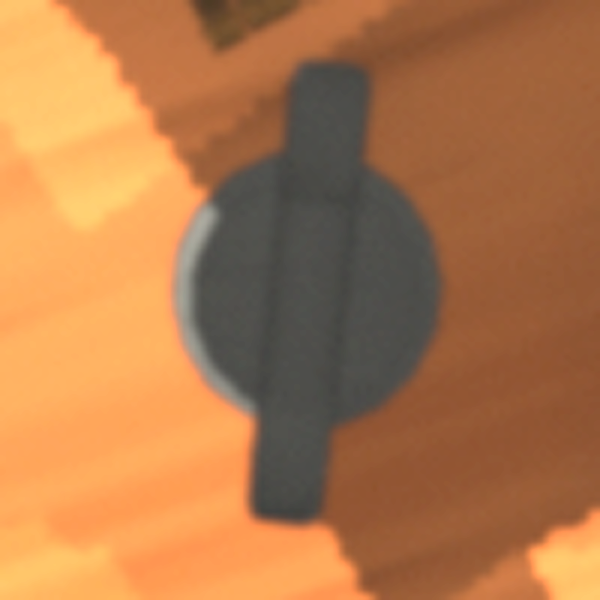

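Crop: bar from end (332,63) to (286,520), foot circle centred near (308,288).

```bash
python3 - <<'E'
from h import *
c=np.load('c_nut2.npy',allow_pickle=True).item()
q=lambda p:np.array(p)/6+[228,74]
a,b=[ray('wrist',q(p),72.5,c) for p in((332,63),(286,520))]
m=(a+b)/2;ang=np.arctan2(*(b-a)[1::-1]);print(m,np.linalg.norm(b-a),np.degrees(ang),'foot',ray('wrist',q((308,288)),4.5,c))
from scipy.spatial.transform import Rotation as Ro
s=bot.get_state();R=Ro.from_quat(s['eef_rot']).as_matrix();print(s['position'],'tool y ang',np.degrees(np.arctan2(R[1,1],R[0,1])))
print('delta',R.T@(m-s['position']),s['joints'])
E
```

```text
[458.67916999 211.25715858  72.5       ] 66.09721351667756 -20.03645975937362 foot [458.43421198 211.42099511   4.5       ]
[518.92905735 194.61794529 229.4125069 ] tool y ang 75.79710036232046
delta [ 62.30369367   1.55466078 156.98496729] [ 3.56348985e-01  2.46292442e-01  1.78686061e+00 -4.54563462e-04
  1.11016914e+00 -9.66356785e-01]
```

```bash
python3 steer.py '[[0.4992, 0.0128, 0.48, 0, 0, 0, 1], [0.4992, 0.0128, 0.64, 0, 0, 0, 1], [0, 0, 0.8, 0, 0, 0.102, 1], [0, 0, 0.48, 0, 0, 0, 0.6], [0, 0, 0.288, 0, 0, 0, 0.6], [0, 0, 0.16, 0, 0, 0, 0.6], [0, 0, 0, 0, 0, 0, 0.6], [0, 0, 0, 0, 0, 0, 0.6]]'; python3 - <<'E'
from h import *
print(bot.get_state()['joints'])
E
```

```text
time: 11.82
position: [459.6, 212.2, 53.0]
eef_rot: [0.174, 0.985, 0.0, 0.0]
wrist_force: [0.9, -0.7, -0.6]
width: 0.597
grip_force: 0.0
[ 4.29500375e-01  4.22822059e-01  2.02097927e+00 -5.51036502e-05
  6.96788787e-01 -7.90917179e-01]
```

Converted, 1.5 mm is 0.024, -1.2 mm is -0.0192.

```bash
python3 steer.py '[[0.0096, -0.0192, 0.024, 0, 0, 0, 0.6], [0, 0, 0, 0, 0, 0, 0], [0, 0, 0, 0, 0, 0, 0], [0, 0, 0, 0, 0, 0, 0], [0, 0, 0, 0, 0, 0, 0], [0, 0, 0, 0, 0, 0, 0], [0, 0, 0, 0, 0, 0, 0]]' 60; python3 steer.py '[[0, 0, 0, 0, 0, 0, 0], [0, 0, -0.32, 0, 0, 0, 0], [0, 0, -0.64, 0, 0, 0, 0], [0, 0, -0.8, 0, 0, 0, 0], [0, 0, -0.32, 0, 0, 0, 0], [0, 0, 0, 0, 0, 0, 0]]'
```

```text
time: 12.7
position: [458.2, 211.4, 51.3]
eef_rot: [0.174, 0.985, 0.0, 0.0]
wrist_force: [-1.6, -0.9, 6.9]
width: 0.126
grip_force: 59.2
time: 13.45
position: [458.8, 211.7, 182.1]
eef_rot: [0.174, 0.985, 0.001, 0.001]
wrist_force: [0.2, 1.0, -2.0]
width: 0.126
grip_force: 58.8
```

```bash
python3 steer.py '[[-0.6864, -0.5152, 0, 0, 0, 0, 0], [-0.6864, -0.5152, 0, 0, 0, 0, 0], [-0.6864, -0.5152, 0, 0, 0, 0, 0], [-0.6864, -0.5152, 0, 0, 0, 0, 0], [-0.688, -0.5184, 0, 0, 0, 0, 0], [0, 0, 0, 0, 0, 0.178, 0], [0, 0, 0, 0, 0, 0.178, 0], [0, 0, 0, 0, 0, 0.178, 0]]';python3 steer.py '[[0, 0, 0, 0, 0, 0.178, 0], [0, 0, 0, 0, 0, 0.176, 0], [0, 0, 0, 0, 0, 0, 0], [0, 0, 0, 0, 0, 0, 0]]';python3 - <<'E'
from h import *
from scipy.spatial.transform import Rotation as Ro
s=bot.get_state();R=Ro.from_quat(s['eef_rot']).as_matrix();print(s['joints'],'tool y ang',np.degrees(np.arctan2(R[1,1],R[0,1])))
print('delta',R.T@(np.array([605.4,-13.3,130])-s['position']))
a=snap('scene','s3.png');b=snap('wrist','w3.png')
r=lambda i:cv2.resize(i[:,:,::-1],(400,400),interpolation=cv2.INTER_CUBIC)
cv2.imwrite('pics/m3.png',np.hstack([r(a[140:250,245:355]),r(b[70:350,140:420])]))
E
```

```text
time: 14.45
position: [603.2, -13.9, 178.4]
eef_rot: [0.431, 0.903, -0.001, -0.002]
wrist_force: [0.2, -0.4, -1.6]
width: 0.124
grip_force: 58.9
time: 14.95
position: [603.8, -13.6, 179.8]
eef_rot: [0.579, 0.816, -0.0, -0.001]
wrist_force: [-1.2, 0.2, -1.8]
width: 0.128
grip_force: 58.9
[-2.50577296e-02  3.74147156e-01  1.72659570e+00  3.04657288e-06
  1.04248234e+00 -3.61940892e-01] tool y ang 19.301920677981336
delta [-0.22883648  1.65358392 49.75839164]
```

View pics/m3.png

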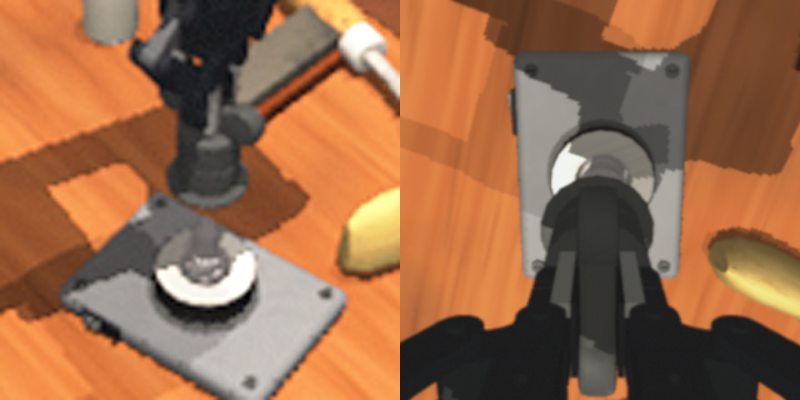

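Nut hangs upright above the spindle, bar parallel to the housing's long side in the wrist view; the wheel is flat below.

```bash
python3 steer.py '[[0.0048, 0.0256, 0.32, 0, 0, 0, 0], [0, 0, 0.24, 0, 0, 0, 0], [0, 0, 0, 0, 0, 0, 0], [0, 0, 0.16, 0, 0, 0, 0], [0, 0, 0.128, 0, 0, 0, 0], [0, 0, 0.096, 0, 0, 0, 0], [0, 0, 0.08, 0, 0, 0, 0], [0, 0, 0, 0, 0, 0, 0]]';python3 steer.py '[[0, 0, 0.032, 0, 0, 0, 0], [0, 0, 0.032, 0, 0, 0, 0], [0, 0, 0, 0, 0, 0, 0], [0, 0, 0, 0, 0, 0, 0]]'
```

```text
time: 16.05
position: [605.6, -12.9, 116.5]
eef_rot: [0.58, 0.815, -0.0, -0.0]
wrist_force: [-0.5, -0.3, -1.6]
width: 0.128
grip_force: 58.9
time: 16.55
position: [605.8, -12.9, 113.0]
eef_rot: [0.58, 0.815, 0.0, 0.0]
wrist_force: [0.0, -0.1, -0.8]
width: 0.13
grip_force: 58.9
```

Converted, 1 mm is 0.016.

```bash
python3 steer.py '[[0, 0, 0.016, 0, 0, 0, 0], [0, 0, 0.016, 0, 0, 0, 0], [0, 0, 0, 0, 0, 0, 0]]';python3 steer.py '[[0, 0, 0.0112, 0, 0, 0, 0], [0, 0, 0, 0, 0, 0, 0]]';python3 steer.py '[[0, 0, 0.0112, 0, 0, 0, 0], [0, 0, 0, 0, 0, 0, 0]]'
```

```text
time: 16.92
position: [605.7, -12.9, 110.8]
eef_rot: [0.58, 0.815, -0.0, -0.0]
wrist_force: [-0.3, -0.2, -1.9]
width: 0.127
grip_force: 58.9
time: 17.18
position: [605.8, -12.9, 110.3]
eef_rot: [0.58, 0.815, 0.0, 0.0]
wrist_force: [-0.3, 0.0, -1.0]
width: 0.128
grip_force: 59.3
time: 17.42
position: [606.0, -12.9, 110.0]
eef_rot: [0.58, 0.815, 0.0, 0.0]
wrist_force: [-1.3, 0.1, 4.9]
width: 0.124
grip_force: 60.0
```

```bash
python3 steer.py '[[0, 0, 0, 0, 0, -0.11, 0], [0, 0, 0, 0, 0, -0.11, 0], [0, 0, 0, 0, 0, -0.11, 0], [0, 0, 0, 0, 0, -0.1, 0], [0, 0, 0, 0, 0, 0, 0]]';python3 steer.py '[[0, 0, 0.0096, 0, 0, 0, 0], [0, 0, 0, 0, 0, 0, 0]]';python3 steer.py '[[0, 0, 0, 0, 0, -0.1, 0], [0, 0, 0, 0, 0, 0, 0]]'
```

```text
time: 18.05
position: [606.6, -12.8, 110.1]
eef_rot: [0.393, 0.919, 0.0, 0.001]
wrist_force: [0.3, 1.0, 4.9]
width: 0.13
grip_force: 59.8
time: 18.3
position: [606.7, -12.8, 109.9]
eef_rot: [0.394, 0.919, 0.0, 0.001]
wrist_force: [0.1, 0.4, 9.3]
width: 0.125
grip_force: 60.6
time: 18.55
position: [606.6, -12.6, 109.8]
eef_rot: [0.347, 0.938, 0.0, 0.001]
wrist_force: [0.1, 1.2, 8.4]
width: 0.12
grip_force: 60.4
```

```bash
for i in 1; do python3 steer.py '[[0, 0, 0, 0, 0, -0.1, 0], [0, 0, 0, 0, 0, 0, 0]]'; done; python3 steer.py '[[0, 0, 0, 0, 0, -0.1, 0], [0, 0, 0, 0, 0, 0, 0]]'; python3 steer.py '[[0, 0, 0, 0, 0, -0.1, 0], [0, 0, 0, 0, 0, 0, 0]]'
```

```text
time: 18.8
position: [605.7, -13.0, 109.0]
eef_rot: [0.3, 0.954, -0.0, -0.0]
wrist_force: [-1.5, -0.7, 4.1]
width: 0.124
grip_force: 59.7
time: 19.05
position: [605.3, -13.0, 108.4]
eef_rot: [0.253, 0.968, -0.0, -0.0]
wrist_force: [-0.3, 0.7, -1.2]
width: 0.122
grip_force: 59.1
time: 19.3
position: [605.4, -12.9, 108.4]
eef_rot: [0.204, 0.979, -0.0, -0.0]
wrist_force: [0.2, 1.0, -2.8]
width: 0.128
grip_force: 58.9
```

Converted, 1.5 mm is 0.024.

```bash
python3 steer.py '[[0, 0, 0.024, 0, 0, 0, 0], [0, 0, 0.024, 0, 0, 0, 0], [0, 0, 0, 0, 0, 0, 0]]'; python3 steer.py '[[0, 0, 0.024, 0, 0, 0, 0], [0, 0, 0.024, 0, 0, 0, 0], [0, 0, 0, 0, 0, 0, 0]]'
```

```text
time: 19.68
position: [605.6, -12.9, 105.7]
eef_rot: [0.203, 0.979, -0.0, -0.0]
wrist_force: [-0.5, -0.1, -2.5]
width: 0.126
grip_force: 59.0
time: 20.05
position: [605.7, -12.8, 102.8]
eef_rot: [0.203, 0.979, 0.0, -0.0]
wrist_force: [-0.4, -0.7, -1.2]
width: 0.126
grip_force: 58.9
```

```bash
python3 steer.py '[[0, 0, 0.0128, 0, 0, 0, 0], [0, 0, 0, 0, 0, 0, 0]]'; python3 steer.py '[[0, 0, 0.0096, 0, 0, 0, 0], [0, 0, 0, 0, 0, 0, 0]]'
```

```text
time: 20.3
position: [605.8, -12.9, 102.1]
eef_rot: [0.202, 0.979, -0.0, -0.0]
wrist_force: [0.0, -0.1, -1.4]
width: 0.125
grip_force: 58.9
time: 20.55
position: [605.8, -12.9, 101.5]
eef_rot: [0.202, 0.979, -0.0, 0.0]
wrist_force: [0.6, 0.2, -1.0]
width: 0.127
grip_force: 59.0
```

Converted, 0.4 mm is 0.0064.

```bash
python3 steer.py '[[0, 0, 0.0064, 0, 0, 0.13, 0], [0, 0, 0.0064, 0, 0, 0.13, 0], [0, 0, 0.0064, 0, 0, 0.13, 0], [0, 0, 0, 0, 0, 0, 0]]'; python3 steer.py '[[0, 0, 0.0064, 0, 0, 0.13, 0], [0, 0, 0.0064, 0, 0, 0.13, 0], [0, 0, 0.0064, 0, 0, 0.13, 0], [0, 0, 0, 0, 0, 0, 0]]'
```

```text
time: 21.05
position: [605.8, -12.9, 100.3]
eef_rot: [0.388, 0.922, -0.0, -0.0]
wrist_force: [-0.4, 0.2, -1.9]
width: 0.119
grip_force: 59.0
time: 21.55
position: [605.8, -12.9, 99.1]
eef_rot: [0.558, 0.83, -0.0, 0.0]
wrist_force: [1.0, -0.3, -1.2]
width: 0.12
grip_force: 59.0
```

Converted, 0.4 mm is 0.0064.

```bash
python3 steer.py '[[0, 0, 0.0064, 0, 0, 0.13, 0], [0, 0, 0.0064, 0, 0, 0.13, 0], [0, 0, 0.0064, 0, 0, 0.13, 0], [0, 0, 0, 0, 0, 0, 0]]'; python3 steer.py '[[0, 0, 0.0048, 0, 0, 0.13, 0], [0, 0, 0.0032, 0, 0, 0.13, 0], [0, 0, 0, 0, 0, 0, 0]]'; python3 -c "
from h import *
s=bot.get_state();print(s['moment'],s['joints'][5])"
```

```text
time: 22.05
position: [605.9, -12.9, 98.0]
eef_rot: [0.708, 0.706, 0.0, 0.0]
wrist_force: [0.3, 0.5, -2.2]
width: 0.127
grip_force: 59.0
time: 22.42
position: [605.8, -12.9, 97.4]
eef_rot: [0.793, 0.609, -0.0, -0.0]
wrist_force: [-0.3, -0.5, -1.9]
width: 0.124
grip_force: 59.0
[-0.01693852  0.01049218 -0.01234527] 0.23773971603034028
```

Converted, 0.3 mm is 0.0048.

```bash
python3 steer.py '[[0, 0, 0.0048, 0, 0, 0.1, 0], [0, 0, 0.0048, 0, 0, 0.1, 0], [0, 0, 0, 0, 0, 0, 0]]' 100; python3 -c "
from h import *
s=bot.get_state();print(s['moment'],s['joints'][5])";  python3 steer.py '[[0, 0, 0.0032, 0, 0, 0.1, 0], [0, 0, 0.0032, 0, 0, 0.1, 0], [0, 0, 0, 0, 0, 0, 0]]'; python3 -c "
from h import *
s=bot.get_state();print(s['moment'],s['joints'][5])"
```

```text
time: 22.8
position: [606.4, -12.9, 97.4]
eef_rot: [0.85, 0.527, 0.001, 0.0]
wrist_force: [0.0, 0.7, 3.3]
width: 0.115
grip_force: 99.4
[-0.00874875  0.0093644  -0.01295997] 0.4375647804623583
time: 23.18
position: [606.7, -13.0, 97.4]
eef_rot: [0.898, 0.439, 0.001, 0.001]
wrist_force: [0.1, -0.9, 6.6]
width: 0.117
grip_force: 99.8
[-0.17426788 -0.05530028 -0.10684941] 0.6382044379799884
```

```bash
for k in 1; do python3 steer.py '[[0, 0, 0, 0, 0, 0.1, 0], [0, 0, 0, 0, 0, 0.1, 0], [0, 0, 0, 0, 0, 0, 0]]'; python3 -c "
from h import *
s=bot.get_state();print(s['moment'],s['joints'][5])"; done;  python3 steer.py '[[0, 0, 0, 0, 0, 0.08, 0], [0, 0, 0, 0, 0, 0, 0]]'; python3 -c "
from h import *
s=bot.get_state();print(s['moment'],s['joints'][5])"
```

```text
time: 23.55
position: [606.8, -13.0, 97.4]
eef_rot: [0.938, 0.347, 0.001, 0.001]
wrist_force: [0.5, -0.2, 5.1]
width: 0.116
grip_force: 99.8
[-0.156577   -0.00678038 -0.06213509] 0.8379497946438899
time: 23.8
position: [606.8, -13.1, 97.3]
eef_rot: [0.951, 0.31, 0.001, 0.001]
wrist_force: [1.3, -1.2, 4.7]
width: 0.12
grip_force: 99.7
[-0.2919372  -0.13585289  0.32161688] 0.9171727241208527
```

```bash
for k in 1; do python3 steer.py '[[0, 0, 0, 0, 0, 0.08, 0], [0, 0, 0, 0, 0, 0, 0]]'; python3 -c "
from h import *
s=bot.get_state();print(s['moment'],s['joints'][5])"; done;  python3 steer.py '[[0, 0, 0, 0, 0, 0.08, 0], [0, 0, 0, 0, 0, 0, 0]]'; python3 -c "
from h import *
s=bot.get_state();print(s['moment'],s['joints'][5])"
```

```text
time: 24.05
position: [606.9, -13.2, 97.4]
eef_rot: [0.962, 0.272, 0.001, 0.001]
wrist_force: [1.8, -0.8, 5.5]
width: 0.117
grip_force: 100.2
[-0.23845038 -0.09186363  0.88771125] 0.9964296163070719
time: 24.3
position: [606.9, -13.2, 97.4]
eef_rot: [0.972, 0.234, 0.001, 0.001]
wrist_force: [1.4, -0.3, 5.6]
width: 0.114
grip_force: 103.6
[-0.19534238 -0.02868449  1.66490512] 1.0754873049907838
```

```bash
python3 steer.py '[[0, 0, 0, 0, 0, 0.06, 0], [0, 0, 0, 0, 0, 0.06, 0], [0, 0, 0, 0, 0, 0, 0]]'; python3 -c "
from h import *
s=bot.get_state();print(s['moment'],s['joints'][5])
a=snap('scene','s4.png');b=snap('wrist','w4.png')
r=lambda i:cv2.resize(i[:,:,::-1],(400,400),interpolation=cv2.INTER_CUBIC)
cv2.imwrite('pics/m4.png',np.hstack([r(a[140:250,245:355]),r(b[70:350,140:420])]))"
```

```text
time: 24.68
position: [606.9, -13.1, 97.4]
eef_rot: [0.984, 0.177, 0.001, 0.001]
wrist_force: [0.6, -0.6, 5.6]
width: 0.111
grip_force: 120.1
[-0.07330721 -0.09986743  2.54517133] 1.1940554759233823
```

View pics/m4.png

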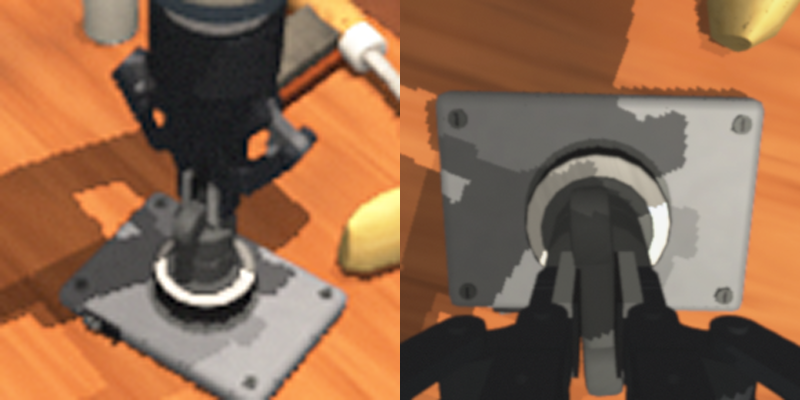

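The nut's foot sits flat on the wheel, and the bar is starting to turn in the pads: torque has risen to 2.5 N m at constant height, so it is tight. Letting go.

Units first: shifts go in shares of 62.5 mm. So -50 mm is -0.8, -20 mm is -0.32.

```bash
python3 steer.py '[[0, 0, -0.0064, 0, 0, 0, 0.5], [0, 0, 0, 0, 0, 0, 0.5], [0, 0, 0, 0, 0, 0, 0.5], [0, 0, 0, 0, 0, 0, 0.5], [0, 0, -0.32, 0, 0, 0, 0.5], [0, 0, -0.8, 0, 0, 0, 0.6], [0, 0, -0.8, 0, 0, 0, 1], [0, 0, -0.32, 0, 0, 0, 1]]';python3 steer.py '[[0, 0, 0, 0, 0, 0, 1], [0, 0, 0, 0, 0, 0, 1]]'; python3 -c "
from h import *
a=snap('scene','s5.png');b=snap('wrist','w5.png')
r=lambda i:cv2.resize(i[:,:,::-1],(400,400),interpolation=cv2.INTER_CUBIC)
cv2.imwrite('pics/m5.png',np.hstack([r(a[140:250,245:355]),r(b[70:270,180:380])]))"
```

```text
time: 25.78
position: [607.1, -12.9, 240.1]
eef_rot: [0.985, 0.171, 0.002, 0.0]
wrist_force: [0.2, -0.3, 0.4]
width: 0.987
grip_force: 0.0
time: 26.02
position: [605.0, -12.9, 235.5]
eef_rot: [0.985, 0.171, -0.001, -0.0]
wrist_force: [-0.4, 0.1, 0.0]
width: 0.998
grip_force: 0.0
```

View pics/m5.png

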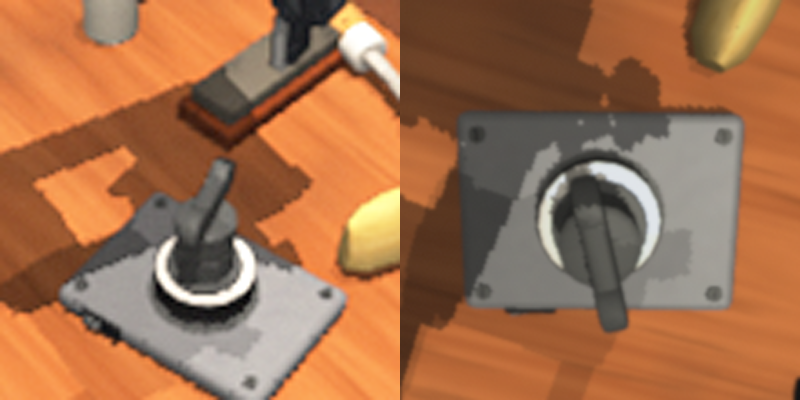

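The nut stands upright and flush on the seated wheel. Its bar stayed about 12° behind the tool, so the fingers slipped on a nut that was already tight, and the arm is clear.

```bash
python3 -c "
from workcell import bot
print(bot.sign_off())"
```

```text
the job is handed in; nothing more can be done
None
```

The job is handed in at about 26 s of the 61 s allowed: the wheel sits flat on the flange and the nut is screwed down tight on it (about 2.5 N m at the end). The arm is clear, and it never touched the bottle, spool or tape roll. The sign-off call returned no verdict.

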